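# Pack out the gap beside a lens carrier

## Robot

A 6-joint arm with a two-finger parallel gripper is mounted at the origin on a cart in front of the work surface, level with it; the furniture and walls round the work are solid. World frame = base frame: x ahead of the robot, y to its left, z up, the work surface at z = 0. Lengths are in m, angles in rad, forces in N, time in s.
With the tool pointing down it reaches from about 0.25 to 0.725 m from the base axis. Payload 4 kg.
Tool frame: the origin (TCP) lies between the finger pads; the fingertips stand nose_length ahead of it and the grasp point (between the pads) lies 2 mm behind it (nose_length is the distance from the TCP to the fingertips, in m); z points along the fingers, y is the line along which they close (so a half turn about z gives the same grasp; the last joint's range is limited). The gripper opens to 85 mm and grips with 20 to 120 N. Pads are 22 mm wide; open, the fingers measure 114 mm over their backs; the gripper's body (76 mm by 85 mm) begins 54 mm behind the grasp point. The pads swing forward as they close: fully open they stand 13 mm farther back than shut.
Start: joints at [1.318, 0.241, 0.005, 1.335, 0, 1.571], TCP at [0.125, 0.484, 0.248] pointing down, gripper open.
Joint ranges: [-2.72, 2.72], [-1.05, 1.87], [-1.09, 1.28], [-1.99, 2.15], [-1.42, 1.44], [-3.14, 3.14]. Speed limits (rad/s): [2.79, 2.79, 3.14, 3.14, 3.14, 3.14].

## Interface

Orientations are given as a rotation vector (axis times angle).
In Python, from cell import state, read_camera, finish_job, nose_length gives the robot as it stands. The module is installed in compiled form; this text tells all that it offers.
- The arm moves only by the tool carry_out, never from a script. Its arguments are lists of equal length, an entry for each row: "offset": the shift along the tool's x, y, z scaled (see below), a list of three; "rotation": the turn, a rotation vector about the tool's x, y, z scaled (see below), a list of three; "hand": the opening, from -1 (shut) to 1 (fully open), so that 0 is half open. A call has 1 to 20 rows; each row is the pose to reach, as a shift and turn from the pose commanded when the call began, along the tool's axes at that moment, turning the shorter way round; what a row does not reach only later rows make up. The controller multiplies each number of a shift by 100 mm and each number of a turn by 180 degrees. A row lasts 1/10 s, in which the tool goes at most 50 mm and 8.59 degrees, less where a joint would pass 70% of its speed; a pose out of reach is approached as far as the arm can. A call with a number of a shift or a turn outside -1 to 1 is refused whole. A call with a gripper value outside its range is refused whole. The fingers move at their own pace and stop on an object; the grip force is fixed at half the most. Time passes only in rows, so rows that repeat a pose let the fingers close. It gives the time, the measured TCP pose, the force, the opening and the grip force at its end, in the units of the state.
- state(): the state, without advancing time (a new reading comes with each control period).
- read_camera(name): name is "scene" or "top" or "wrist"; returns a dict with "img" (400x640x3 uint8, red, green, blue), "z_map" (400x640 float32, m along the optical axis (not along the pixel's ray), 0 where there is no reading), "fx", "fy", "cx", "cy" (pixels), "rvec" (rotation vector, rad) and "tvec" (3), from world to camera coordinates, as OpenCV has them; the wrist camera has in their place "tool_from_camera" (4x4, takes a point from camera to tool coordinates, whose origin is the TCP and whose axes are the flange's). Camera axes: x right, y down, z forward; pixel columns grow to the right and rows downward; lengths in m; the calibration is good to about 2 mm. A picture is of the moment at which its call begins: read the wrist's pose just before it.
- finish_job(): hands the job in; it is judged then, once.
The state is a dict: "time_s": time; "q": joint angles; "dq": joint speeds; "effort": joint torques, N m; "ee_pos": TCP position; "tool_rot": TCP orientation; "ft_force": force on the tool from outside, world axes, zero at the start; "moment": the same for the moment, N m; "grip_width": finger opening in m; "grasp_force": force on a finger pad.
Only numpy, scipy, OpenCV 4.12 (cv2) and the standard library are available. Lean on these libraries where they do the work, as an engineer would, in place of code of your own. Each camera call takes 0.05 s, during which the arm holds its last target. There are 200 camera calls.

## Task

In the clamping bed there is an open gap between the lens carrier and the plain end cheek. Choose the two of the three packing blocks that together fill this gap snugly, and stand them side by side in it, stems up, fully down on the bed and roughly midway along the cheek, gently and without forcing. Leave the third block standing where it is.

Things in the scene. Friction and masses are not known exactly. Their poses are not given: they have to be found in the camera images.
- gap (a point): Middle of the gap's floor, 8 mm above the desk; bed fixed. y across the gap: grey carrier with round lens at +y, plain dark cheek (15 thick) at -y. Faces 48 mm, polished, apart up to 18 mm above the floor, then sloping back 6 mm each (lead-in) to 28 mm; lens top 35 mm up. Cheek 50, carrier 56 mm along x, centred; ends open. A block set here has its point 34 mm above this one
- packer_a_mid (a point): The thinnest of three loose plain aluminium packing blocks: slab 14 mm thick (own y), 44 wide (own x), 34 high, long edges rounded 3 mm; on top a flat grip stem 20 (x) by 9 (y) by 34 mm high. Point: half-way up, 34 mm above the underside, where the stem begins; z up. About 0.1 kg. Pinch the stem across its 20 mm
- packer_b_mid (a point): The middle one of three loose plain aluminium packing blocks: slab 22 mm thick (own y), 44 wide (own x), 34 high, long edges rounded 3 mm; on top a flat grip stem 20 (x) by 9 (y) by 34 mm high. Point: half-way up, 34 mm above the underside, where the stem begins; z up. About 0.1 kg. Pinch the stem across its 20 mm
- packer_c_mid (a point): The thickest of three loose plain aluminium packing blocks: slab 30 mm thick (own y), 44 wide (own x), 34 high, long edges rounded 3 mm; on top a flat grip stem 20 (x) by 9 (y) by 34 mm high. Point: half-way up, 34 mm above the underside, where the stem begins; z up. About 0.1 kg. Pinch the stem across its 20 mm
Not all that is in view belongs to the job. Leave any purple or yellow look-alike of the part that bears packer_a_mid alone.

How it is judged:
By the outcome, as a careful person would: the job done as asked, in the order asked, and still so for the second after the job is handed in, with the robot touching nothing.
It also fails if it takes over 56 s, if anything falls off the work surface, if the arm or the gripper's body presses on something with over 40 N, if the wrist force passes 120 N, or if a joint passes its speed limit or range.

## Working session

There is one attempt and no reset: what is moved stays moved. The work goes in short steps, Python scripts to look and compute and a tool call to move; the robot and the scene stay as the last step left them, time stands still between calls to the robot, and variables do not carry over. Pictures are saved under pics/ and viewed, at most 10 in all, crops included, and the job is handed in when it is done.

Besides the shell and the picture viewer there is one more tool, called after "Emit:" as a command line: name --argument value ..., lists and objects as JSON in quotes. carry_out: Moves the arm, as the interface text tells. Its arguments: {"type":"object","properties":{"offset":{"type":"array"},"rotation":{"type":"array"},"hand":{"type":"array"}},"required":["offset","rotation","hand"]}

```bash
mkdir -p pics
python3 - <<'E'
from cell import *
import cv2,numpy as np
s=state();print(s,nose_length)
for n in("scene","top"):
    c=read_camera(n);cv2.imwrite(f"pics/{n}0.png",c["img"][:,:,::-1]);np.savez(f"{n}0.npz",**c)
    print(n,c["fx"],c["cx"],c["cy"],c["rvec"],c["tvec"])
E
```

```text
{'time_s': 0.0, 'q': array([ 1.31801614e+00,  2.41409139e-01,  3.73908203e-03,  1.33519281e+00,
       -2.04032962e-05,  1.57080792e+00]), 'dq': array([ 0.00080441, -0.00205578, -0.00131025,  0.00173732, -0.0014529 ,
       -0.00160119]), 'effort': array([ 1.14656730e-03, -3.72314751e+01,  2.52410102e+01,  1.69436244e-02,
        1.07986266e-04, -7.30480934e-06]), 'ee_pos': array([0.12490721, 0.48354053, 0.2474205 ]), 'tool_rot': array([-0.39599743, -3.11629116,  0.00322402]), 'ft_force': array([ 0.3600748 , -0.18682026, -0.26477852]), 'moment': array([ 0.03735822, -0.03160718, -0.06821563]), 'grasp_force': 0.0, 'grip_width': 0.0852019226023571} 0.017
scene 415.17866347211583 312.9468580290177 204.41070394650978 [ 2.37061742 -0.77166509  0.26287083] [-0.40111403  0.26947252  0.75236961]
top 428.92437975325873 324.0040299536086 204.35011309283857 [ 2.14664183 -2.11659691  0.13873222] [-0.00283626  0.52592743  0.8994006 ]
```

View pics/scene0.png

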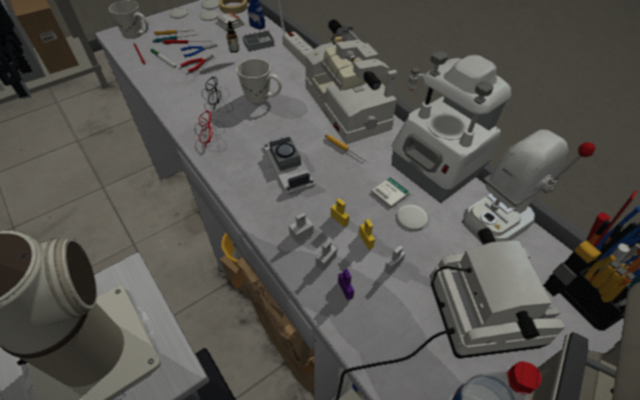

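View pics/top0.png

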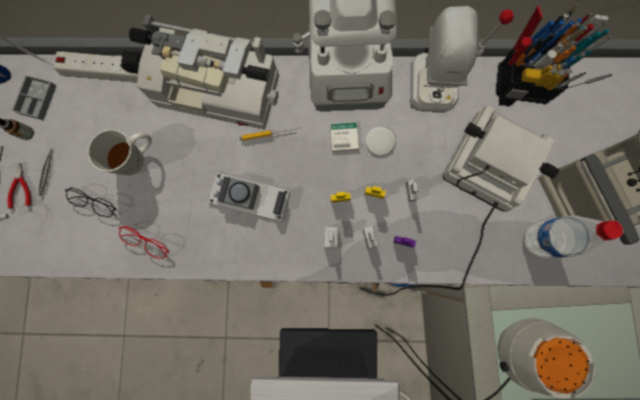

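The scene view shows three silver blocks at about (300,225), (327,250) and (397,257), and the bed at (288,165). The top view puts the same blocks at (332,236), (370,237) and (411,190), and the bed at (250,197). Look-alikes to avoid in the top view are the yellow ones at (340,197) and (375,191) and the purple one at (404,241). For the 48 mm gap, a+c = 44 fits, b+c = 52 is too wide, and a+b = 36 is loose. So a and c go in and b stays.

```bash
cat > h.py <<'E'
import cv2,numpy as np
from scipy.spatial.transform import Rotation as R
def world(c):
    v,u=np.mgrid[:400,:640];z=c["z_map"]
    P=np.stack([(u-c["cx"])/c["fx"]*z,(v-c["cy"])/c["fy"]*z,z],-1)
    if "rvec" in c: return (P-c["tvec"])@R.from_rotvec(c["rvec"]).as_matrix()
    T=c["T"]; return P@T[:3,:3].T+T[:3,3]
def tool(s):
    T=np.eye(4);T[:3,:3]=R.from_rotvec(s["tool_rot"]).as_matrix();T[:3,3]=s["ee_pos"];return T
def wrist():
    from cell import state,read_camera
    s=state();c=read_camera("wrist");c["T"]=tool(s)@c["tool_from_camera"];return c
E
python3 - <<'E'
from h import *
c=dict(np.load("top0.npz"));W=world(c);Z=W[...,2]
print("desk",W[230,440],W[220,210])
roi=np.zeros(Z.shape,bool);roi[165:265,200:430]=1
for lo,hi in((.008,.2),(.05,.08),(.012,.04)):
    m=(roi&(Z>lo)&(Z<hi)).astype(np.uint8)
    n,l,st,ce=cv2.connectedComponentsWithStats(m)
    for i in range(1,n):
        if st[i,4]<8: continue
        p=W[l==i];r=cv2.minAreaRect((p[:,:2]*1000).astype(np.float32))
        print(lo,st[i],ce[i].round(),np.round(r[0]),np.round(r[1]),round(r[2]),"zmax",p[:,2].max().round(4),"rgb",c["img"][l==i].mean(0).round())
a=c["img"][165:260,200:430];cv2.imwrite("pics/crop.png",cv2.resize(a,None,fx=3.4,fy=3.4,interpolation=2)[:,:,::-1])
E
```

```text
desk [ 0.47715339 -0.25720315 -0.00249372] [0.49243916 0.26502701 0.00193023]
0.008 [ 208  173   82   48 1734] [247. 195.] [547. 176.] [176.  73.] 77 zmax 0.0462 rgb [96. 96. 93.]
0.008 [407 180  12  22 197] [412. 190.] [ 563. -190.] [44. 14.] 8 zmax 0.0711 rgb [124. 122. 116.]
0.008 [365 186  21  13 186] [376. 192.] [ 557. -109.] [44. 15.] 77 zmax 0.0715 rgb [148. 125.  28.]
0.008 [331 192  20  11 171] [341. 197.] [545. -32.] [14. 43.] 7 zmax 0.0712 rgb [149. 126.  29.]
0.008 [324 227  15  21 285] [331. 237.] [455. -12.] [30. 44.] 87 zmax 0.0718 rgb [151. 148. 141.]
0.008 [363 226  16  23 227] [371. 237.] [457. -99.] [44. 22.] 16 zmax 0.0702 rgb [139. 136. 130.]
0.008 [394 236  23  12 164] [405. 241.] [ 449. -174.] [44. 14.] 76 zmax 0.0721 rgb [75. 42. 90.]
0.05 [412 182   7  11  57] [415. 187.] [ 563. -190.] [20.  9.] 8 zmax 0.0711 rgb [137. 134. 128.]
0.05 [372 186  11   7  55] [377. 189.] [ 558. -109.] [20.  9.] 76 zmax 0.0715 rgb [161. 136.  28.]
0.05 [337 192   9   6  50] [341. 194.] [545. -32.] [ 9. 17.] 1 zmax 0.0712 rgb [163. 138.  27.]
0.05 [329 231   5  11  46] [331. 236.]
[... 327 characters left out ...]
 rgb [76. 77. 75.]
0.012 [407 180  11  22 122] [411. 191.] [ 563. -190.] [44. 14.] 8 zmax 0.0394 rgb [123. 121. 115.]
0.012 [365 187  21  12 119] [375. 193.] [ 557. -109.] [44. 15.] 77 zmax 0.0393 rgb [146. 123.  28.]
0.012 [273 191  14  27 180] [279. 203.] [530. 105.] [16. 59.] 77 zmax 0.0395 rgb [62. 61. 61.]
0.012 [331 193  20   9 111] [341. 198.] [545. -32.] [14. 43.] 7 zmax 0.0387 rgb [146. 124.  29.]
0.012 [324 227  15  21 237] [331. 237.] [455. -12.] [30. 44.] 87 zmax 0.0386 rgb [150. 148. 141.]
0.012 [363 226  16  22 169] [370. 237.] [457. -99.] [44. 22.] 17 zmax 0.0395 rgb [139. 136. 130.]
0.012 [394 236  23  12 103] [404. 242.] [ 449. -174.] [44. 14.] 76 zmax 0.04 rgb [74. 43. 88.]
```

View pics/crop.png

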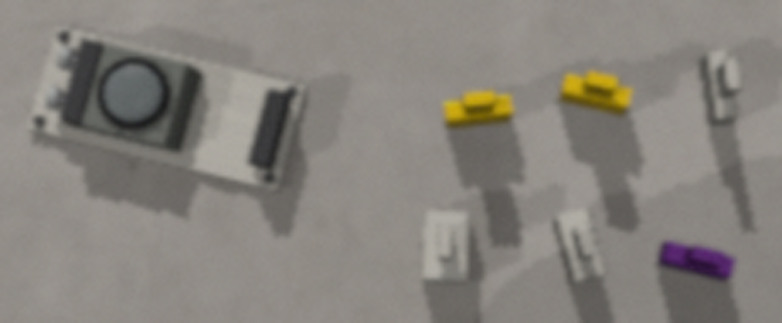

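The crop shows a (14 mm) at top right (720,85), c (30 mm) at (445,245) and b (22 mm) at (580,245). The measured thicknesses match the description. The bed's gap lies between the carrier at (135,95) and the cheek at (270,130). I'll move over the bed first and look closely.

Emit:
carry_out --offset '[[-1,-0.47,0],[-1,-0.47,0],[-1,-0.47,0],[-1,-0.47,0],[-1,-0.47,0],[-1,-0.47,0],[-1,-0.47,0],[-1,-0.47,0],[-1,-0.47,0],[-1,-0.47,0],[-1,-0.47,0],[-1,-0.47,0]]' --rotation '[[0,0,0.489],[0,0,0.489],[0,0,0.489],[0,0,0.489],[0,0,0.489],[0,0,0.489],[0,0,0.489],[0,0,0.489],[0,0,0.489],[0,0,0.489],[0,0,0.489],[0,0,0.489]]' --hand '[0,0,0,0,0,0,0,0,0,0,0,0]'

```text
time_s: 1.3
ee_pos: [0.21, 0.4133, 0.2479]
tool_rot: [2.45, 1.966, -0.002]
ft_force: [-0.7, -0.1, 0.6]
grip_width: 0.0428
grasp_force: 0.0
```

Emit:
carry_out --offset '[[-0.5,0.95,0],[-0.5,0.95,0],[-0.5,0.95,0],[-0.5,0.95,0]]' --rotation '[[0,0,0],[0,0,0],[0,0,0],[0,0,0]]' --hand '[0,0,0,0]'

```text
time_s: 1.7
ee_pos: [0.2929, 0.3432, 0.2481]
tool_rot: [-2.453, -1.963, 0.001]
ft_force: [-0.4, 0.0, -0.2]
grip_width: 0.0428
grasp_force: 0.0
```

Emit:
carry_out --offset '[[-0.5,0.95,0],[-0.5,0.95,0],[-0.5,0.95,0],[-0.5,0.95,0]]' --rotation '[[0,0,0],[0,0,0],[0,0,0],[0,0,0]]' --hand '[0,0,0,0]'

```text
time_s: 2.1
ee_pos: [0.3741, 0.2748, 0.2481]
tool_rot: [-2.451, -1.964, 0.001]
ft_force: [0.2, -0.6, -0.5]
grip_width: 0.043
grasp_force: 0.0
```

Emit:
carry_out --offset '[[-0.5,0.95,0],[-0.5,0.95,0],[-0.5,0.95,0],[-0.5,0.95,0]]' --rotation '[[0,0,0],[0,0,0],[0,0,0],[0,0,0]]' --hand '[0,0,0,0]'

```text
time_s: 2.5
ee_pos: [0.4556, 0.2062, 0.2479]
tool_rot: [-2.449, -1.965, 0.001]
ft_force: [-0.1, 0.4, 0.6]
grip_width: 0.0426
grasp_force: 0.0
```

Emit:
carry_out --offset '[[-0.5,0.95,0],[-0.5,0.95,0],[-0.5,0.95,0],[-0.5,0.95,0],[-0.5,0.95,0]]' --rotation '[[0,0,0],[0,0,0],[0,0,0],[0,0,0],[0,0,0]]' --hand '[0,0,0,0,0]'

```text
time_s: 3.0
ee_pos: [0.5362, 0.138, 0.2481]
tool_rot: [-2.447, -1.968, 0.001]
ft_force: [0.3, 0.4, 0.3]
grip_width: 0.0428
grasp_force: 0.0
```

Run:
```python
from h import *
from cell import state
s=state();print(s["time_s"],s["ee_pos"],s["tool_rot"])
c=wrist();np.savez("w1.npz",**c);W=world(c)
cv2.imwrite("pics/w1.png",c["img"][:,:,::-1])
print(c["T"].round(3),W[200,320])
```

```text
3.0 [0.53622026 0.13795431 0.24814617] [-2.44660594e+00 -1.96839326e+00  1.40024475e-03]
[[ 0.977 -0.206 -0.06   0.552]
 [-0.215 -0.941 -0.263  0.204]
 [-0.002  0.27  -0.963  0.374]
 [ 0.     0.     0.     1.   ]] [0.52997002 0.11473311 0.01238667]
```

View pics/w1.png

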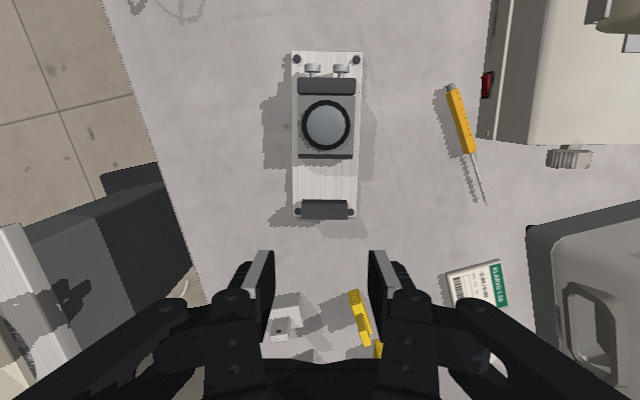

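The wrist view shows the bed upright at about columns 290–362: the carrier with lens at (326,124), the cheek at (326,209), and the gap floor in between at rows 160–200.

Run:
```python
from h import *
c=dict(np.load("w1.npz"));W=world(c)
P=W[40:225,280:375].reshape(-1,3);P=P[P[:,2]>0.005]
# yaw from carrier/plate outline
pl=P[(P[:,2]<.012)];r=cv2.minAreaRect((P[:,:2]*1000).astype(np.float32));print(r)
ch=W[190:225,285:370].reshape(-1,3);ch=ch[ch[:,2]>.03];print("cheek",cv2.minAreaRect((ch[:,:2]*1000).astype(np.float32)),ch[:,2].max())
ca=W[70:162,285:370].reshape(-1,3);ca=ca[ca[:,2]>.02];print("carrier",cv2.minAreaRect((ca[:,:2]*1000).astype(np.float32)),np.percentile(ca[:,2],[50,99]))
ang=r[2] if r[1][0]>r[1][1] else r[2]+90   # long-axis angle
t=np.radians(ang);ey=np.array([np.cos(t),np.sin(t)]);ey*=np.sign(ey[1]);ex=np.array([ey[1],-ey[0]])
print("psi",np.degrees(np.arctan2(ex[1],ex[0])))
o=np.array([.536,.136]);Y=(P[:,:2]-o)@ey;X=(P[:,:2]-o)@ex
k=abs(X)<.02
for y in np.arange(-.05,.045,.002):
    m=k&(abs(Y-y)<.001)
    if m.any():print(round(y*1000),m.sum(),(np.percentile(P[m,2],[5,50,95])*1000).round(1))
m=(P[:,2]>.02)&(Y<-.02);print("cheek x",np.percentile(X[m],[1,99]));m=(P[:,2]>.02)&(Y>.02);print("carrier x",np.percentile(X[m],[1,99]));m=abs(Y)<.015;print("plate x",np.percentile(X[m],[1,99]))
```

```text
((550.0167846679688, 178.40524291992188), (175.14279174804688, 73.98223114013672), 76.83258056640625)
cheek ((543.357177734375, 150.94320678710938), (106.85157012939453, 49.97059631347656), 77.10298919677734) 0.37406042078877755
carrier ((555.642578125, 202.2499237060547), (85.9686279296875, 55.76103210449219), 76.78707122802734) [0.03824697 0.04444118]
psi -13.167419433593759
-38 6 [35.2 35.6 36. ]
-36 68 [35.4 36.5 37.3]
-34 75 [35.6 36.6 37.4]
-32 65 [35.4 36.3 37.4]
-30 71 [35.  36.4 37.6]
-28 85 [33.5 35.8 37.4]
-26 102 [30.3 33.  34.9]
-24 89 [27.6 29.6 31.9]
-22 227 [ 7.7 18.2 28. ]
-20 61 [7.4 8.4 9.6]
-18 66 [7.2 8.2 9.6]
-16 55 [6.8 8.1 9.3]
-14 57 [7.5 8.5 9.5]
-12 66 [7.3 8.3 9.4]
-10 67 [6.8 8.3 9.5]
-8 53 [7.3 8.4 9.4]
-6 62 [7.5 8.6 9.5]
-4 70 [7.2 8.4 9.3]
-2 68 [7.3 8.3 9.7]
0 53 [7.  8.1 9.8]
2 64 [7.1 8.4 9.9]
4 64 [6.9 8.3 9.5]
6 71 [7.2 8.2 9.5]
8 68 [7.  8.1 9.7]
10 57 [7.2 8.1 9.7]
12 60 [7.1 8.6 9.6]
14 68 [7.3 8.4 9.6]
16 70 [7.  8.4 9.6]
18 69 [ 7.1  8.4 10. ]
20 61 [7.  8.3 9.6]
22 58 [7.  8.4 9.9]
24 27 [7.5 8.5 9.5]
26 37 [26.2 27.  28.3]
28 43 [28.1 29.7 31.3]
30 74 [31.2 32.7 35. ]
32 79 [34.8 36.2 37.2]
34 77 [35.1 36.3 37.6]
36 72 [34.9 36.4 37.9]
38 73 [35.5 37.6 41.1]
40 79 [35.7 39.5 41.1]
42 79 [35.9 40.1 41.6]
44 81 [35.7 40.5 42.3]
cheek x [-0.0208407   0.02874404]
carrier x [-0.02344432  0.03125122]
plate x [-0.03246084  0.04005247]
```

Emit:
carry_out --offset '[[-0.82,-0.24,0],[-0.82,-0.24,0],[-0.82,-0.24,0],[-0.82,-0.24,0]]' --rotation '[[0,0,0],[0,0,0],[0,0,0],[0,0,0]]' --hand '[0,0,0,0]'

```text
time_s: 3.45
ee_pos: [0.4958, 0.0622, 0.249]
tool_rot: [2.449, 1.967, 0.002]
ft_force: [0.6, 0.7, 0.3]
grip_width: 0.0426
grasp_force: 0.0
```

Emit:
carry_out --offset '[[-0.82,-0.24,0.6],[-0.82,-0.24,0.6],[-0.82,-0.24,0.6],[-0.82,-0.24,0.6],[-0.82,-0.24,0.6]]' --rotation '[[0,0,-0.053],[0,0,-0.053],[0,0,-0.053],[0,0,-0.053],[0,0,-0.053]]' --hand '[0,0,0,0,0]'

```text
time_s: 3.95
ee_pos: [0.4573, -0.0124, 0.1895]
tool_rot: [2.275, 2.164, 0.004]
ft_force: [0.6, -0.3, -0.1]
grip_width: 0.0427
grasp_force: 0.0
```

```bash
cat >> h.py <<'E'
def blocks(c,box=(0,400,0,640)):
    W=world(c);Z=W[...,2].copy();roi=np.zeros(Z.shape,bool);roi[box[0]:box[1],box[2]:box[3]]=1
    for lo,hi in((.02,.085),(.055,.085)):
        n,l,st,ce=cv2.connectedComponentsWithStats((roi&(Z>lo)&(Z<hi)).astype(np.uint8))
        for i in range(1,n):
            if st[i,4]<60 or st[i,4]>12000: continue
            p=W[l==i];r=cv2.minAreaRect((p[:,:2]*1000).astype(np.float32))
            print(lo,ce[i].round(),np.round(r[0],1),np.round(r[1],1),round(r[2],1),"z99",np.percentile(p[:,2],99).round(4),c["img"][l==i].mean(0).round())
def rel(s,x,y,z,th):
    T=tool(s);d=np.array([x,y,z])-s["ee_pos"];ty=T[:3,1];t0=np.arctan2(ty[1],ty[0])
    e=(th-t0+np.pi)%(2*np.pi)-np.pi
    print("offset",(T[:3,:3].T@d*10).round(3),"rot z",round(-e/np.pi,4),"theta now",round(t0,4),"tilt",T[:2,2].round(4))
E
python3 - <<'E'
from h import *
from cell import state
s=state();print(s["time_s"],s["ee_pos"]);c=wrist();np.savez("w2.npz",**c)
blocks(c);rel(s,.455,-.012,.058,-.05)
cv2.imwrite("pics/w2.png",c["img"][:,:,::-1])
E
```

```text
3.95 [ 0.45727121 -0.01240633  0.18949345]
0.02 [409.  44.] [533.2 106.4] [15.6 50.5] 76.7 z99 0.0378 [67. 66. 69.]
0.02 [320. 193.] [457.3 -10.8] [29.7 43.8] 87.4 z99 0.0692 [184. 179. 174.]
0.02 [425. 212.] [547.1 -31.3] [14.  44.7] 6.8 z99 0.0695 [169. 144.  47.]
0.02 [637. 278.] [ 759.4 -108.1] [ 5.5 48.4] 7.7 z99 0.0279 [64. 64. 62.]
0.02 [437. 285.] [ 559.8 -100.9] [31.7 14.4] 70.1 z99 0.0691 [161. 136.  44.]
0.02 [327. 285.] [459.4 -97.7] [44.4 22.8] 15.5 z99 0.0693 [160. 155. 151.]
0.02 [323. 345.] [ 451.1 -171.6] [42.9 14.1] 76.6 z99 0.0592 [ 88.  44. 110.]
0.02 [626. 372.] [ 759.9 -209.4] [53.1 16.2] 61.2 z99 0.0523 [118. 114. 109.]
0.02 [447. 381.] [ 565.8 -188.8] [18.2 11. ] 6.2 z99 0.0698 [127. 123. 120.]
0.055 [320. 203.] [457.6 -11. ] [ 9.5 19.5] 87.9 z99 0.0695 [181. 176. 172.]
0.055 [434. 221.] [547.1 -30.9] [ 9.2 20.3] 7.2 z99 0.0698 [185. 159.  54.]
0.055 [328. 300.] [459.6 -97.5] [20. 10.] 17.4 z99 0.0694 [160. 155. 152.]
0.055 [446. 300.] [ 560.1 -104.1] [12.8  9.2] 78.5 z99 0.0694 [168. 143.  48.]
0.055 [448. 384.] [ 565.8 -188.8] [18.2 11. ] 6.2 z99 0.0698 [134. 131. 128.]
offset [ 0.002 -0.027  1.315] rot z -0.0001 theta now -0.0502 tilt [0.0032 0.0005]
```

View pics/w2.png

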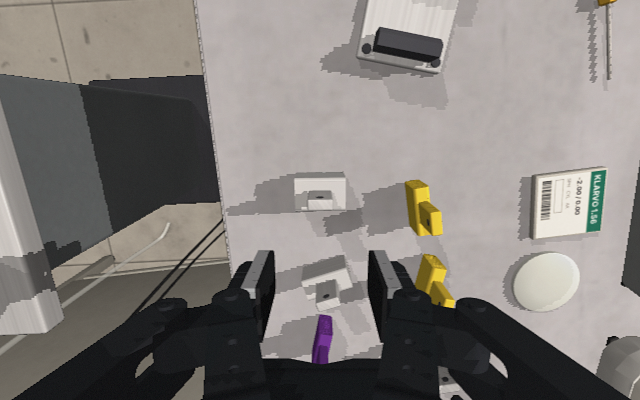

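The wrist view shows c centred at about (320,193), with b at (327,285), purple at (323,340) and yellow at (423,210) left alone. The block with the 29.7 × 43.8 mm footprint is c, so I'll go down and grip it.

Emit:
carry_out --offset '[[0.02,0,0.5],[0.02,0,0.9],[0.02,0,0.9],[0.02,0,0.9]]' --rotation '[[0,0,-0.003],[0,0,-0.003],[0,0,-0.003],[0,0,-0.003]]' --hand '[0,0,0,0]'

```text
time_s: 4.4
ee_pos: [0.4565, -0.0109, 0.0991]
tool_rot: [2.266, 2.176, 0.0]
ft_force: [-0.0, -0.2, 1.2]
grip_width: 0.0429
grasp_force: 0.0
```

Emit:
carry_out --offset '[[0,0,0.25],[0,0,0.41],[0,0,0.41],[0,0,0.41],[0,0,0.41],[0,0,0.41],[0,0,0.41],[0,0,0.41],[0,0,0.41],[0,0,0.41]]' --rotation '[[0,0,0],[0,0,0],[0,0,0],[0,0,0],[0,0,0],[0,0,0],[0,0,0],[0,0,0],[0,0,0],[0,0,0]]' --hand '[0,0,0,0,-0.7,-0.7,-0.7,-0.7,-0.7,-0.7]'

```text
time_s: 5.4
ee_pos: [0.4572, -0.0117, 0.0591]
tool_rot: [2.266, 2.172, 0.004]
ft_force: [-0.6, -0.0, 5.9]
grip_width: 0.0185
grasp_force: 58.8
```

Emit:
carry_out --offset '[[0,0,-0.3],[0,0,-0.8],[0.4,0.2,-1],[0.72,0.37,-1],[0.72,0.37,-1],[0.72,0.37,-1]]' --rotation '[[0,0,0],[0,0,0],[0,0,0],[0,0,0],[0,0,0],[0,0,0]]' --hand '[-0.7,-0.7,-0.7,-0.7,-0.7,-0.7]'

```text
time_s: 6.0
ee_pos: [0.4954, 0.0592, 0.1574]
tool_rot: [2.266, 2.176, -0.001]
ft_force: [-0.5, 0.3, -1.4]
grip_width: 0.0189
grasp_force: 58.9
```

Emit:
carry_out --offset '[[0.4,0.2,0],[0.72,0.38,0],[0.72,0.38,0],[0.72,0.38,0],[0.72,0.38,0],[0.72,0.38,0]]' --rotation '[[0,0,0.059],[0,0,0.059],[0,0,0.059],[0,0,0.059],[0,0,0.059],[0,0,0.059]]' --hand '[-0.7,-0.7,-0.7,-0.7,-0.7,-0.7]'

```text
time_s: 6.6
ee_pos: [0.5357, 0.1277, 0.1571]
tool_rot: [-2.461, -1.953, 0.002]
ft_force: [-0.3, -0.6, -0.4]
grip_width: 0.0186
grasp_force: 59.0
```

Run:
```python
from h import *
from cell import state
s=state();print(s["time_s"],s["ee_pos"],s["ft_force"]);c=wrist();np.savez("w3.npz",**c)
rel(s,.5384,.1281,.159,-.229)
cv2.imwrite("pics/w3.png",c["img"][:,:,::-1])
```

```text
6.6 [0.53568506 0.12766213 0.15714901] [-0.3456822  -0.57890042 -0.381719  ]
offset [ 0.01   0.025 -0.019] rot z -0.0001 theta now -0.2292 tilt [-0.0012 -0.0005]
```

View pics/w3.png

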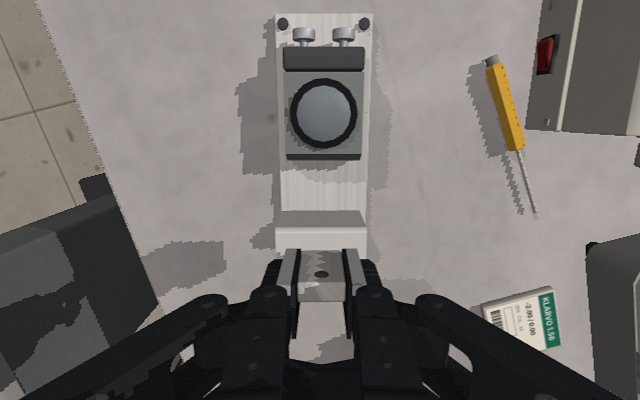

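The wrist view shows c held squarely: its +y face is at rows 212–228, its slab top at about row 240, and its stem at (321,272). The cheek is hidden below it. Next I'll measure the held block against the carrier.

```bash
cat >> h.py <<'E'
def bedframe(P,g=(.5402,.1368),psi=-.229):
    ex=np.array([np.cos(psi),np.sin(psi)]);ey=np.array([-ex[1],ex[0]]);q=P[...,:2]-np.array(g)
    return np.stack([q@ex,q@ey,P[...,2]],-1)*1000
E
python3 - <<'E'
from h import *
c=dict(np.load("w3.npz"));B=bedframe(world(c))
q=B[200:262,270:372].reshape(-1,3);q=q[(q[:,2]>85)&(q[:,2]<150)]
top=q[(q[:,2]>125)];print("top z",np.median(top[:,2]),"x",np.percentile(top[:,0],[1,99]),"y",np.percentile(top[:,1],[1,50,99]))
for z in range(90,140,6):
    m=abs(q[:,2]-z)<3
    if m.sum()>5:print(z,m.sum(),np.percentile(q[m,1],[5,50,95]).round(1),np.percentile(q[m,0],[2,98]).round(1))
f=q[(q[:,2]>102)&(q[:,2]<126)];a=np.polyfit(f[:,0],f[:,1],1);print("face slope",a)
ca=B[150:165,288:360].reshape(-1,3);ca=ca[ca[:,2]>20]
for x in(-15,0,15):
    m=abs(ca[:,0]-x)<5;print("carrier edge",x,np.percentile(ca[m,1],[1,5]))
ca=B[60:165,280:370].reshape(-1,3);ca=ca[ca[:,2]>20];print("carrier x",np.percentile(ca[:,0],[1,99]))
E
```

```text
top z 132.2997855885972 x [-23.29481511  19.79202353] y [-8.80447236 -0.1508844   5.87921572]
102 142 [5.3 5.5 5.8] [-23.   18.8]
108 238 [5.2 5.5 5.9] [-22.9  19.4]
114 282 [5.2 5.6 5.9] [-22.8  19. ]
120 299 [5.2 5.6 5.9] [-23.1  19.5]
126 339 [5.2 5.6 5.9] [-22.8  18.8]
132 2297 [-6.2  0.2  5.4] [-23.1  19.5]
138 202 [-5.3 -4.9 -4.5] [-10.6   7.4]
face slope [3.15814417e-03 5.56522741e+00]
carrier edge -15 [25.08949919 25.18138441]
carrier edge 0 [25.07543009 25.21538866]
carrier edge 15 [25.04851593 25.17222785]
carrier x [-27.44167344  27.36093446]
```

Emit:
carry_out --offset '[[0.017,0.018,0],[0.017,0.018,0],[0.017,0.018,0.2],[0.017,0.018,0.4],[0.017,0.018,0.5],[0.017,0.018,0.6],[0.017,0.018,0.6],[0.017,0.018,0.6]]' --rotation '[[0,0,0],[0,0,0],[0,0,0],[0,0,0],[0,0,0],[0,0,0],[0,0,0],[0,0,0]]' --hand '[-0.7,-0.7,-0.7,-0.7,-0.7,-0.7,-0.7,-0.7]'

```text
time_s: 7.45
ee_pos: [0.539, 0.1303, 0.0977]
tool_rot: [2.459, 1.955, 0.001]
ft_force: [0.2, 0.5, -1.4]
grip_width: 0.0184
grasp_force: 59.0
```

Run:
```python
from h import *
from cell import state
s=state();print(s["time_s"],s["ee_pos"],s["ft_force"]);c=wrist();B=bedframe(world(c));np.savez("w4.npz",**c)
bz=(s["ee_pos"][2]-.059+.034)*1000
q=B[150:300,240:400].reshape(-1,3);m=(q[:,2]>bz-18)&(q[:,2]<bz-8)&(q[:,1]<14)&(q[:,1]>-2);print("face y",np.percentile(q[m,1],[5,50,95]),"x",np.percentile(q[m,0],[2,98]))
ca=B[60:300,280:370].reshape(-1,3);ca=ca[(ca[:,2]>22)&(ca[:,2]<34)&(ca[:,1]>15)]
print("carrier lo",np.percentile(ca[:,1],[1,5]));rel(s,s["ee_pos"][0],s["ee_pos"][1],.0671,-.229)
```

```text
7.45 [0.53897787 0.13034132 0.09766179] [ 0.20017478  0.54965284 -1.38008223]
face y [8.62483651 8.93286433 9.3022128 ] x [-20.33911534  21.92083748]
carrier lo [24.689462   24.79763541]
offset [-0.    -0.     0.306] rot z 0.0004 theta now -0.2277 tilt [0.0004 0.0001]
```

Emit:
carry_out --offset '[[-0.016,0,0],[-0.016,0,0.07],[-0.016,0,0.14],[-0.016,0,0.2],[-0.016,0,0.25],[-0.016,0,0.28],[-0.016,0,0.28]]' --rotation '[[0,0,0],[0,0,0],[0,0,0],[0,0,0],[0,0,0],[0,0,0],[0,0,0]]' --hand '[-0.7,-0.7,-0.7,-0.7,-0.7,-0.7,-0.7]'

```text
time_s: 8.2
ee_pos: [0.5379, 0.1286, 0.0685]
tool_rot: [-2.459, -1.954, 0.002]
ft_force: [0.5, 0.5, -0.8]
grip_width: 0.0187
grasp_force: 59.0
```

Emit:
carry_out --offset '[[0,0,0.01],[0,0,0.02],[0,0,0.03],[0,0,0.03]]' --rotation '[[0,0,0],[0,0,0],[0,0,0],[0,0,0]]' --hand '[-0.7,-0.7,-0.7,-0.7]'

```text
time_s: 8.6
ee_pos: [0.5387, 0.1289, 0.0672]
tool_rot: [2.459, 1.954, 0.002]
ft_force: [-1.4, -0.1, 3.7]
grip_width: 0.0187
grasp_force: 59.5
```

```bash
cat > look.py <<'E'
from h import *
from cell import state
s=state();print(s["time_s"],s["ee_pos"],s["ft_force"]);c=wrist();B=bedframe(world(c));np.savez("w5.npz",**c)
bz=(s["ee_pos"][2]-.059+.034)*1000
q=B[150:330,240:400].reshape(-1,3);m=(q[:,2]>bz-15)&(q[:,2]<bz-6)&(q[:,1]<14)&(q[:,1]>-2);print("face y",np.percentile(q[m,1],[5,50,95]),"x",np.percentile(q[m,0],[2,98]))
ca=B[60:330,280:370].reshape(-1,3);ca=ca[(ca[:,2]>22)&(ca[:,2]<34)&(ca[:,1]>15)]
print("carrier lo",np.percentile(ca[:,1],[1,5]))
E
python3 look.py
```

```text
8.6 [0.53870154 0.12885394 0.06722194] [-1.43459407 -0.07150018  3.69540851]
face y [7.07258848 7.42766171 7.77558795] x [-20.0314912   21.86161391]
carrier lo [24.61227946 24.76752866]
```

Emit:
carry_out --offset '[[0,0,0],[0,0,0],[0,0,0],[0,0,-0.2],[0,0,-0.5],[0,0,-1],[0,0,-1],[0,0,-1]]' --rotation '[[0,0,0],[0,0,0],[0,0,0],[0,0,0],[0,0,0],[0,0,0],[0,0,0],[0,0,0]]' --hand '[-0.1,-0.1,-0.1,-0.1,-0.1,-0.1,-0.1,-0.1]'

```text
time_s: 9.45
ee_pos: [0.5395, 0.129, 0.1678]
tool_rot: [2.458, 1.954, 0.005]
ft_force: [-0.6, -0.7, -0.4]
grip_width: 0.038
grasp_force: 0.0
```

Emit:
carry_out --offset '[[-1,0.33,0],[-1,0.33,0],[-1,0.33,0],[-1,0.33,0]]' --rotation '[[0,0,0],[0,0,0],[0,0,0],[0,0,0]]' --hand '[0,0,0,0]'

```text
time_s: 9.85
ee_pos: [0.5469, 0.0224, 0.1646]
tool_rot: [-2.461, -1.949, 0.004]
ft_force: [-0.2, -0.0, 0.0]
grip_width: 0.0423
grasp_force: 0.0
```

Emit:
carry_out --offset '[[-1,0.33,0],[-1,0.33,0],[-1,0.33,0],[-1,0.33,0]]' --rotation '[[0,0,0],[0,0,0],[0,0,0],[0,0,0]]' --hand '[0,0,0,0]'

```text
time_s: 10.25
ee_pos: [0.5571, -0.0809, 0.1652]
tool_rot: [-2.459, -1.952, 0.001]
ft_force: [-0.1, 0.5, 0.2]
grip_width: 0.0428
grasp_force: 0.0
```

Emit:
carry_out --offset '[[-1,0.33,0],[-1,0.33,0],[-1,0.33,0],[-1,0.33,0],[-1,0.33,0],[-1,0.33,0]]' --rotation '[[0,0,-0.117],[0,0,-0.117],[0,0,-0.117],[0,0,-0.117],[0,0,-0.117],[0,0,-0.117]]' --hand '[0,0,0,0,0,0]'

```text
time_s: 10.85
ee_pos: [0.5671, -0.1835, 0.1661]
tool_rot: [-2.058, -2.372, -0.0]
ft_force: [0.8, 1.1, 0.0]
grip_width: 0.0429
grasp_force: 0.0
```

Run:
```python
from h import *
from cell import state
s=state();print(s["time_s"],s["ee_pos"]);c=wrist()
blocks(c,(100,300,200,450));rel(s,.5653,-.1888,.058,.14)
cv2.imwrite("pics/w6.png",c["img"][:,:,::-1])
```

```text
10.85 [ 0.56710395 -0.18345882  0.16606215]
0.02 [321. 116.] [ 558.1 -116.2] [27.7 13.9] 76.7 z99 0.0696 [187. 156.  50.]
0.02 [317. 211.] [ 564.8 -189.4] [43.9 14.1] 7.9 z99 0.0695 [138. 134. 131.]
0.02 [345. 293.] [ 601.9 -264.2] [39.1 18.3] 9.2 z99 0.0477 [56. 55. 55.]
0.055 [324. 108.] [ 559.1 -111.7] [12.8  9.2] 77.6 z99 0.0698 [196. 163.  50.]
0.055 [317. 220.] [ 564.8 -189.2] [19.7  9.3] 7.9 z99 0.0697 [146. 142. 138.]
offset [-0.051 -0.025  1.081] rot z 0.0005 theta now 0.1417 tilt [-0.0007  0.0009]
```

View pics/w6.png

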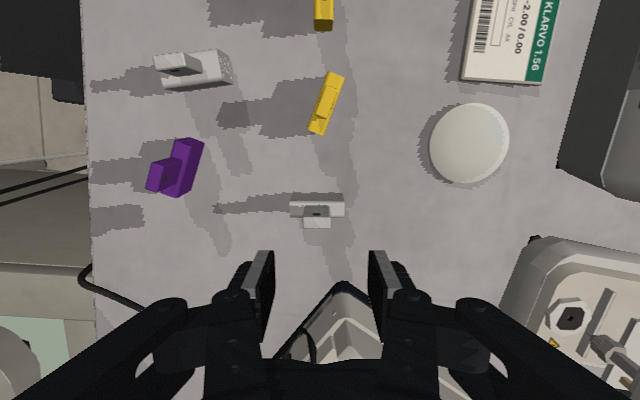

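The wrist view shows a at (317,211), measuring 43.9 × 14.1 mm and silver. The yellow at (325,105) and purple at (178,168) are apart from it. A device stands behind at (345,320), so I'll check its clearance.

Run:
```python
from h import *
W=world(dict(np.load("top0.npz"))).reshape(-1,3)
d=W[:,:2]-[.5648,-.1893]
for r in(45,60,75,90,110):
    m=(np.hypot(*d.T)<r/1000)&(W[:,2]>.01)&(np.hypot(*d.T)>.025);print(r,m.sum(),W[m,2].max() if m.any() else 0)
```

```text
45 1 0.03132230002802573
60 2 0.03243837398465108
75 63 0.07065066875167865
90 384 0.11118159832309536
110 817 0.13420287244499624
```

Emit:
carry_out --offset '[[-0.055,-0.03,0.2],[-0.055,-0.03,0.6],[-0.055,-0.03,0.8],[-0.055,-0.03,0.8],[-0.055,-0.03,0.8]]' --rotation '[[0,0,0.001],[0,0,0.001],[0,0,0.001],[0,0,0.001],[0,0,0.001]]' --hand '[0,0,0,0,0]'

```text
time_s: 11.4
ee_pos: [0.5651, -0.1908, 0.0867]
tool_rot: [-2.063, -2.369, -0.0]
ft_force: [0.1, -0.0, 0.3]
grip_width: 0.0427
grasp_force: 0.0
```

Run:
```python
from h import *
from cell import state
s=state();print(s["time_s"],s["ee_pos"]);c=wrist()
blocks(c,(100,330,250,390));rel(s,.5648,-.1893,.059,.138)
```

```text
11.4 [ 0.56510058 -0.19079176  0.0866905 ]
0.02 [323. 113.] [ 556.8 -121.6] [16.4 14. ] 76.7 z99 0.0686 [183. 153.  49.]
0.02 [321. 239.] [ 564.8 -189.3] [44.1 14.3] 7.5 z99 0.0692 [125. 121. 118.]
0.02 [269. 267.] [ 544.1 -193.7] [ 6.5 23.7] 24.2 z99 0.0849 [48. 47. 47.]
0.02 [373. 268.] [ 589.8 -188.1] [ 6.9 22.8] 6.2 z99 0.0849 [34. 34. 34.]
0.055 [321. 256.] [ 564.8 -189.2] [19.9  9.7] 6.6 z99 0.0695 [111. 108. 105.]
0.055 [269. 267.] [ 544.1 -193.7] [ 6.5 23.7] 24.2 z99 0.0849 [48. 47. 47.]
0.055 [373. 268.] [ 589.8 -188.1] [ 6.9 22.8] 6.2 z99 0.0849 [34. 34. 34.]
offset [ 0.015 -0.001  0.277] rot z -0.0001 theta now 0.1378 tilt [-0.0002  0.0002]
```

Emit:
carry_out --offset '[[0.015,0,0.15],[0.015,0,0.27],[0.015,0,0.27],[0.015,0,0.27],[0.015,0,0.27],[0.015,0,0.27],[0.015,0,0.27],[0.015,0,0.27],[0.015,0,0.27]]' --rotation '[[0,0,0],[0,0,0],[0,0,0],[0,0,0],[0,0,0],[0,0,0],[0,0,0],[0,0,0],[0,0,0]]' --hand '[0,0,0,-0.7,-0.7,-0.7,-0.7,-0.7,-0.7]'

```text
time_s: 12.35
ee_pos: [0.5652, -0.1905, 0.0601]
tool_rot: [2.064, 2.367, 0.001]
ft_force: [0.1, 0.0, 4.8]
grip_width: 0.0188
grasp_force: 59.1
```

Emit:
carry_out --offset '[[0,0,-0.3],[0,0,-0.8],[0,0,-1],[0,0,-1]]' --rotation '[[0,0,0],[0,0,0],[0,0,0],[0,0,0]]' --hand '[-0.7,-0.7,-0.7,-0.7]'

```text
time_s: 12.75
ee_pos: [0.567, -0.1911, 0.1632]
tool_rot: [2.06, 2.363, 0.005]
ft_force: [0.7, 0.5, -1.6]
grip_width: 0.0187
grasp_force: 58.8
```

Emit:
carry_out --offset '[[0.5,0.04,0],[0.855,0.06,0],[0.855,0.06,0]]' --rotation '[[0,0,0],[0,0,0],[0,0,0]]' --hand '[-0.7,-0.7,-0.7]'

```text
time_s: 13.05
ee_pos: [0.557, -0.1006, 0.1571]
tool_rot: [-2.055, -2.369, 0.002]
ft_force: [-0.4, -0.7, -0.9]
grip_width: 0.0183
grasp_force: 58.8
```

Emit:
carry_out --offset '[[0.5,0.04,0],[0.855,0.06,0],[0.855,0.06,0]]' --rotation '[[0,0,0],[0,0,0],[0,0,0]]' --hand '[-0.7,-0.7,-0.7]'

```text
time_s: 13.35
ee_pos: [0.5518, -0.0158, 0.1574]
tool_rot: [-2.056, -2.371, 0.002]
ft_force: [0.0, -0.2, -1.8]
grip_width: 0.0185
grasp_force: 58.8
```

Emit:
carry_out --offset '[[0.5,0.04,0],[0.855,0.06,0],[0.855,0.06,0]]' --rotation '[[0,0,0],[0,0,0],[0,0,0]]' --hand '[-0.7,-0.7,-0.7]'

```text
time_s: 13.65
ee_pos: [0.5466, 0.0691, 0.1577]
tool_rot: [-2.057, -2.371, 0.002]
ft_force: [-0.4, -0.4, -0.3]
grip_width: 0.0183
grasp_force: 58.8
```

Emit:
carry_out --offset '[[0.5,0.04,0],[0.855,0.06,0],[0.855,0.06,0],[0.855,0.06,0],[0.855,0.06,0],[0.855,0.06,0],[0.855,0.06,0]]' --rotation '[[0,0,0.1165],[0,0,0.1165],[0,0,0.1165],[0,0,0.1165],[0,0,0.1165],[0,0,0.1165],[0,0,0.1165]]' --hand '[-0.7,-0.7,-0.7,-0.7,-0.7,-0.7,-0.7]'

```text
time_s: 14.35
ee_pos: [0.542, 0.1506, 0.1591]
tool_rot: [-2.462, -1.951, 0.001]
ft_force: [0.2, -0.0, -0.6]
grip_width: 0.0183
grasp_force: 58.7
```

```bash
cat > look2.py <<'E'
from h import *
from cell import state
s=state();print(s["time_s"],s["ee_pos"],s["ft_force"]);c=wrist();B=bedframe(world(c));np.savez("w7.npz",**c)
bz=(s["ee_pos"][2]-.060+.034)*1000
q=B[150:330,240:400].reshape(-1,3);m=(q[:,2]>bz-15)&(q[:,2]<bz-6)&(q[:,1]<30)&(q[:,1]>14);print("face y",np.percentile(q[m,1],[5,50,95]),"x",np.percentile(q[m,0],[2,98]),"slope",np.polyfit(q[m,0],q[m,1],1)[0] if m.sum()>9 else 0)
ca=B[60:330,280:370].reshape(-1,3);ca=ca[(ca[:,2]>22)&(ca[:,2]<34)&(ca[:,1]>15)]
if len(ca)>5:print("carrier lo",np.percentile(ca[:,1],[1,5]))
rel(s,.5436,.1514,.068,-.229)
E
python3 look2.py
```

```text
14.35 [0.54197017 0.1506401  0.15910823] [ 0.1590032  -0.04735845 -0.64679532]
face y [21.49669028 21.85585032 22.21393357] x [-22.10256856  20.19546321] slope -0.003861323192238944
carrier lo [25.08870617 25.25359014]
offset [0.011 0.014 0.911] rot z -0.0004 theta now -0.2303 tilt [-0.0003 -0.0002]
```

Emit:
carry_out --offset '[[0.01,0.01,0],[0.01,0.01,0.2],[0.01,0.01,0.4],[0.01,0.01,0.54],[0.01,0.01,0.54],[0.01,0.01,0.54],[0.01,0.01,0.54]]' --rotation '[[0,0,0],[0,0,0],[0,0,0],[0,0,0],[0,0,0],[0,0,0],[0,0,0]]' --hand '[-0.7,-0.7,-0.7,-0.7,-0.7,-0.7,-0.7]'

```text
time_s: 15.1
ee_pos: [0.5439, 0.1527, 0.1064]
tool_rot: [2.46, 1.952, 0.003]
ft_force: [0.1, 0.2, -0.7]
grip_width: 0.0188
grasp_force: 58.8
```

```bash
python3 look2.py; python3 -c "
from h import *
c=dict(np.load('w7.npz'));cv2.imwrite('pics/w7.png',c['img'][100:340,200:440,::-1].repeat(2,0).repeat(2,1))"
```

```text
15.1 [0.5438829  0.15274744 0.10642661] [ 0.12281403  0.152796   -0.73290749]
face y [24.01714494 24.3766107  24.77932563] x [-20.7574694   21.60163816] slope -0.002816741563925067
carrier lo [24.65472282 24.93918814]
offset [-0.014 -0.     0.384] rot z -0.0001 theta now -0.2292 tilt [0.002  0.0006]
```

View pics/w7.png

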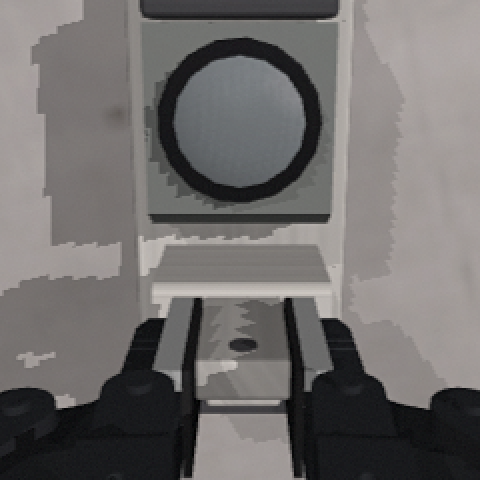

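The crop shows a in hand, square to the carrier, with its face at about (240,265). It is 1.4 mm too near the carrier, so I'll correct that and descend slowly.

Emit:
carry_out --offset '[[-0.014,0,0],[-0.014,0,0],[-0.014,0,0.08],[-0.014,0,0.12],[-0.014,0,0.15],[-0.014,0,0.15]]' --rotation '[[0,0,0],[0,0,0],[0,0,0],[0,0,0],[0,0,0],[0,0,0]]' --hand '[-0.7,-0.7,-0.7,-0.7,-0.7,-0.7]'

```text
time_s: 15.75
ee_pos: [0.5421, 0.151, 0.0893]
tool_rot: [-2.46, -1.952, 0.003]
ft_force: [-0.2, 0.4, -0.8]
grip_width: 0.0188
grasp_force: 58.7
```

```bash
python3 look2.py
```

```text
15.75 [0.54208085 0.15104352 0.08934659] [-0.20738725  0.41563039 -0.84992176]
face y [21.86646784 22.22763432 22.59923754] x [-22.24899226  20.13813357] slope -0.0030267683527423583
carrier lo [22.00583048 22.30323648]
offset [0.007 0.014 0.213] rot z -0.0001 theta now -0.2292 tilt [-0.0017 -0.0005]
```

Emit:
carry_out --offset '[[0.006,0,0],[0.006,0,0.03],[0.006,0,0.06],[0.006,0,0.09],[0.006,0,0.12],[0.006,0,0.12]]' --rotation '[[0,0,0],[0,0,0],[0,0,0],[0,0,0],[0,0,0],[0,0,0]]' --hand '[-0.7,-0.7,-0.7,-0.7,-0.7,-0.7]'

```text
time_s: 16.4
ee_pos: [0.5424, 0.1517, 0.0776]
tool_rot: [-2.461, -1.952, 0.002]
ft_force: [1.1, 0.5, -1.8]
grip_width: 0.0186
grasp_force: 58.7
```

```bash
python3 look2.py
```

```text
16.4 [0.54237414 0.15165304 0.07763978] [ 1.14847853  0.45329333 -1.77964149]
face y [22.58504648 22.9231194  23.3023775 ] x [-21.96519366  20.18379857] slope -0.0027317403773796925
carrier lo [22.43742436 22.63585672]
offset [0.    0.013 0.096] rot z -0.0001 theta now -0.2292 tilt [-0.0012 -0.0003]
```

Entering freely with the face at 22.9. I'll continue to the floor.

Emit:
carry_out --offset '[[0,0.01,0.02],[0,0.01,0.04],[0,0.01,0.06],[0,0.01,0.08],[0,0.01,0.08]]' --rotation '[[0,0,0],[0,0,0],[0,0,0],[0,0,0],[0,0,0]]' --hand '[-0.7,-0.7,-0.7,-0.7,-0.7]'

```text
time_s: 16.95
ee_pos: [0.5435, 0.1515, 0.0699]
tool_rot: [-2.461, -1.953, 0.001]
ft_force: [-0.3, -0.2, -0.1]
grip_width: 0.0187
grasp_force: 58.7
```

Emit:
carry_out --offset '[[0,0,0.01],[0,0,0.02],[0,0,0.02]]' --rotation '[[0,0,0],[0,0,0],[0,0,0]]' --hand '[-0.7,-0.7,-0.7]'

```text
time_s: 17.25
ee_pos: [0.5439, 0.1516, 0.0683]
tool_rot: [2.461, 1.953, 0.0]
ft_force: [-0.9, -0.0, -0.5]
grip_width: 0.0186
grasp_force: 58.8
```

Emit:
carry_out --offset '[[0,0,0.007],[0,0,0.014],[0,0,0.014]]' --rotation '[[0,0,0],[0,0,0],[0,0,0]]' --hand '[-0.7,-0.7,-0.7]'

```text
time_s: 17.55
ee_pos: [0.5442, 0.1518, 0.0681]
tool_rot: [2.461, 1.953, 0.002]
ft_force: [-1.5, 0.1, 5.6]
grip_width: 0.0187
grasp_force: 59.6
```

On the floor, with light contact force. Release and lift.

Emit:
carry_out --offset '[[0,0,0],[0,0,0],[0,0,0],[0,0,0],[0,0,-0.2],[0,0,-0.5],[0,0,-1],[0,0,-1],[0,0,-1],[0,0,-1]]' --rotation '[[0,0,0],[0,0,0],[0,0,0],[0,0,0],[0,0,0],[0,0,0],[0,0,0],[0,0,0],[0,0,0],[0,0,0]]' --hand '[-0.1,-0.1,-0.1,-0.1,-0.1,-0.1,-0.1,-0.1,-0.1,-0.1]'

```text
time_s: 18.55
ee_pos: [0.543, 0.1514, 0.1658]
tool_rot: [-2.46, -1.952, 0.003]
ft_force: [0.5, 0.0, 0.1]
grip_width: 0.0384
grasp_force: 0.0
```

Run:
```python
from h import *
from cell import state
s=state();print(s["time_s"],s["ee_pos"]);c=wrist();B=bedframe(world(c))
for lo,hi in((30,50),(74,79)):
  for y0,y1 in((-26,8),(8.5,25)):
    q=B[120:300,240:400].reshape(-1,3);m=(q[:,2]>lo)&(q[:,2]<hi)&(q[:,1]>y0)&(q[:,1]<y1)&(abs(q[:,0])<30)
    if m.any():print(lo,y0,m.sum(),"z",np.percentile(q[m,2],[10,50,90]).round(1),"y",np.percentile(q[m,1],[2,98]).round(1),"x",np.percentile(q[m,0],[2,98]).round(1))
cv2.imwrite('pics/w8.png',c['img'][80:320,180:460,::-1].repeat(2,0).repeat(2,1))
```

```text
18.55 [0.54302989 0.15136512 0.16581136]
30 -26 1301 z [41.  42.3 43.4] y [-21.2   7.5] x [-20.7  22.5]
30 8.5 840 z [36.4 41.9 43.2] y [ 9.9 23.6] x [-20.3  22.5]
74 -26 348 z [75.1 76.1 77.1] y [-11.4  -2.9] x [-8.6 10.2]
74 8.5 362 z [75.1 76.2 77. ] y [13. 21.] x [-8.3 10.6]
```

View pics/w8.png

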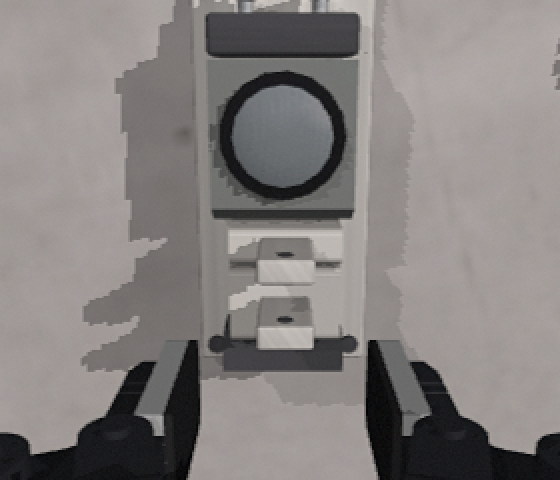

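Both blocks stand side by side in the gap, with stems at (285,260) and (285,322) in the crop. Their slab tops are at 42 mm and stem tops at 76 mm, which is fully down. They are centred along the cheek and the gripper is clear, so I'll hand the job in.

```bash
python3 -c "
from cell import *
print(finish_job())"
```

```text
the job is handed in; nothing more can be done
None
```

I put packers a (14 mm) and c (30 mm) side by side in the 48 mm gap, fully down on the bed and about midway along the cheek, with b left standing where it was, and handed the job in at about 18.6 s; the result was not reported back.

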